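# Mount a chromatography column in its snap-cover holder

## Robot

A 6-joint arm with a two-finger parallel gripper is mounted at the origin on the work surface. World frame = base frame: x ahead of the robot, y to its left, z up, the work surface at z = 0. Lengths are in m, angles in rad, forces in N, time in s.
With the tool pointing down it reaches from about 0.225 to 0.875 m from the base axis. Payload 3.4 kg.
Tool frame: the origin (TCP) lies between the finger pads; the fingertips stand 14 mm ahead of it and the grasp point (between the pads) lies 5 mm behind it; z points along the fingers, y is the line along which they close (so a half turn about z gives the same grasp; the last joint's range is limited). The gripper opens to 85 mm and grips with 20 to 120 N. Pads are 22 mm wide; open, the fingers measure 114 mm over their backs; the gripper's body (76 mm by 85 mm) begins 54 mm behind the grasp point. The pads swing forward as they close: fully open they stand 13 mm farther back than shut.
Start: joints at [-1.428, 0.276, 1.505, -0, 1.361, -0.121], TCP at [0.15, -0.555, 0.245] pointing down, gripper open.
Joint ranges: [-2.89, 2.89], [-0.75, 2.08], [0.22, 2.7], [-1.18, 4.32], [0.11, 2.71], [-2.7, 2.7]. Speed limits (rad/s): [2.57, 2.57, 3.14, 3.14, 3.14, 3.14].

## Interface

Orientations are given as a unit quaternion [w, x, y, z].
In Python, from bench import * gives the robot as it stands. Calls block until the motion is done:
- movep(position, orientation): joint-space move of the TCP to a pose.
- servo_line(position, ori=None, v=0.15, f_stop=None): straight line of the TCP; ori=None keeps the orientation; v is the mean speed in m/s. With f_stop (N) it stops when the force on the tool has changed by that much, and returns True; else False.
- set_joints(angles): joint-space move.
- set_gripper(opening, strength=None): opening from 0.0 (shut) to 1.0 (fully open); strength is the grip in N (None keeps the last); returns when the fingers have stopped.
- dwell(seconds).
- solve_ik(position, orientation): joint angles nearest the present ones, or None.
- grab_frame(name): name is "scene" or "side" or "wrist"; returns a dict with "color" (384x512x3 uint8, red, green, blue), "fovy" (degrees; the focal length in pixels is half the picture's height over the tangent of half this angle, whatever the lens; pixels are square), "cx", "cy" (the principal point, pixels), "extrinsics" (4x4, takes a point from camera to world coordinates). Camera axes: x right, y up, looking along -z (the intrinsics and any distortion apply to the point x, -y, -z); pixel columns grow to the right and rows downward; lengths in m; the calibration is good to about 2 mm. The wrist camera is an equidistant fisheye: a pixel r from the principal point sees the ray r / f radians off the axis. A picture is of the moment at which its call begins. There is no depth.
A pose or a line that the arm cannot do raises IKError and nothing moves.
- close_job(): hands the job in; it is judged then, once.
Readings, each from a call of its own:
- get_clock(): time.
- get_joint_pos(): joint angles.
- get_joint_velocities(): joint speeds.
- get_joint_efforts(): joint torques, N m.
- get_tcp_pos(): TCP position.
- get_orientation(): TCP orientation.
- get_wrist_force(): force on the tool from outside, world axes, zero at the start.
- get_torque(): the same for the moment, N m.
- get_grip_width(): opening from 0.0 (shut) to 1.0 (fully open).
- get_finger_force(): force on a finger pad.
Only numpy, scipy, OpenCV 4.12 (cv2) and the standard library are available. Lean on these libraries where they do the work, as an engineer would, in place of code of your own. Each camera call takes 0.05 s, during which the arm holds its last target. There are 200 camera calls.

## Task

Move the steel column from its rest into the two open saddles of the column holder, so that its thick end fittings hang just outside the saddles. Then swing the holder's toggle clamp arm over centre, down onto the column, and while it holds the column down press both black hinged covers down until they snap shut. Last, swing the clamp arm back to its open, upright position, leaving the column under the shut covers and everything else on the bench where it is.

Things in the scene. Friction and masses are not known exactly. Their poses are not given: they have to be found in the camera images.
- holder: Column holder fixed to the bench: white plate 150 x 280 x 12 mm with two V saddles, two black covers, a toggle clamp. Origin on the bench under mid-seat; y along the seat, x towards the hinges (plate x -53 to +97 mm). Grey saddles at y = +-75 mm, 30 mm long, V 40 mm wide at its top, z 49 mm. Black catch posts to z 54 mm at x = -36 mm. For |y| < 55 mm, x < 60 mm only the plate is under the seat.
- seat (a point): Middle of the seat in the holder: where the centre of the column's axis must come to lie, 45 mm above the bench. Axes as the holder's.
- column: Loose steel column, about 0.4 kg: round tube 22 mm in diameter along its own y, 200 mm long between two end fittings 30 mm in diameter, 22 mm long (264 mm overall with nipples). Origin mid-length on its axis; either end may go either way. Seated centrally, the fittings' inner faces stand 10 mm outside the saddles (the play along y).
- rest: White plastic rest in which the column starts, fixed: plate 90 x 200 x 12 mm with two V saddles like the holder's at y = -75 and +75 mm (its y along the column). Origin on the bench under its middle; column axis 45 mm above the bench. It may stand on the left or the right of the holder.
- cover_left (a joint): Black cover over the saddle at holder y = +75 mm. 0 = shut, flat over the column; about 1.4 rad = open, nearly upright. A spring cam pushes it open (up to 0.5 N m) above 0.25 rad; below that it snaps shut and is held. Bar 84 mm long from hinge axis to free edge, 32 wide, 10 thick; upper face 7.5 mm above the hinge axis, 67.5 mm above the bench when shut.
- cover_left_hinge (a point): Hinge axis of that cover, mid-width: at x = +42, y = +75, z = 60 mm in the holder. The axis is the holder's y.
- cover_left_tip (a point): Mid-width of the upper edge at the free end of that cover; moves with the cover (84 mm from the hinge along the cover, on the upper face; its own x axis points from the tip to the hinge).
- cover_right (a joint): Hinge angle of the equal black cover over the saddle at the holder's y = -75 mm; same values.
- cover_right_hinge (a point): Hinge axis of that cover: at x = +42, y = -75, z = 60 mm in the holder.
- cover_right_tip (a point): Mid-width of the upper edge at the free end of that cover, as for the left cover.
- clamp (a joint): Toggle clamp arm in the middle of the holder: about 1.5 rad = open, upright (stop at 1.6); about 0 = its rubber foot presses on the column. A spring pushes it open above 0.5 rad, shut below (up to 0.5 N m). Steel arm 16 mm wide, 100 mm long, foot 75 mm from the hinge, bent end with a black round cross bar.
- clamp_hinge (a point): Hinge axis of the clamp arm: at x = +75, y = 0, z = 55 mm in the holder; the axis is the holder's y.
- clamp_bar (a point): Centre of the black cross bar on the clamp arm, 11 mm thick, 56 mm long along the holder's y, 134 mm from the hinge axis. Can be pinched from above, fingers in front of and behind it; it turns between the pads as the arm swings. Arm down: x = -49, z = 106 mm in the holder; at 1.5 rad: x about +117, z about 182 mm.
- jar: Bystander: amber glass jar, 60 mm in diameter, 100 mm tall, standing; origin under its middle. Leave it alone.
- spanner: Bystander: steel spanner 160 mm long lying on the bench along its x; leave it alone.
- dish: Bystander: white dish 90 mm in diameter, 28 mm tall; origin under its middle. Leave it alone.

How it is judged:
On the way, in this order (a step that is already met when the one before it is completed fails the run):
1. the column lies in both saddles of the holder (x of column in the frame of seat between -0.005 and 0.005 m and z of column in the frame of seat between -0.005 and 0.005 m and y of column in the frame of seat between -0.013 and 0.013 m and angle between the y axis of column and the y axis of holder, either way round below 0.06 rad), for 0.2 s.
2. the clamp arm is down on the seated column (all of step 1 and value of joint clamp below 0.12 rad), for 0.2 s.
3. one cover is snapped shut, with the clamp still down on the column (all of step 2 and value of joint any of cover_left, cover_right below 0.1 rad), for 0.2 s.
4. both covers are snapped shut, with the clamp still down on the column (all of step 2 and value of joint each of cover_left, cover_right below 0.1 rad), for 0.2 s.
At the end, for the whole second after the job is handed in: The column lies at rest in both saddles (centre within 5 mm across and in height and 13 mm along the seat, aligned within 0.06 rad), both covers are shut (joints under 0.1 rad) and the clamp arm is back open (over 1.2 rad) (all of step 1 and value of joint each of cover_left, cover_right below 0.1 rad and value of joint clamp above 1.2 rad and linear speed of column below 0.02 m/s); the robot touches nothing.
It fails at once if a bystander is moved by more than 25 mm or tipped (distance of any of jar, spanner, dish from where it was at the start of the episode above 0.025 m or angle between jar's own z axis and vertical above 0.4 rad).
It also fails if it takes over 72 s, if anything falls off the work surface, if the arm or the gripper's body presses on something with over 40 N, if the wrist force passes 120 N, or if a joint passes its speed limit or range.

## Working session

There is one attempt and no reset: what is moved stays moved. The work goes in short steps, each a Python script; the robot and the scene stay as the last script left them, time stands still between calls to the robot, and variables do not carry over. Pictures are saved under pics/ and viewed, at most 10 in all, crops included, and the job is handed in when it is done.

```bash
mkdir -p pics; ls; python3 - <<'E'
from bench import *
import cv2, numpy as np
for n in ["scene","side"]:
    f=grab_frame(n); cv2.imwrite(f"pics/{n}0.png",cv2.resize(f["color"][:,:,::-1],(800,600),interpolation=cv2.INTER_CUBIC))
    np.savez(f"{n}0.npz",**{k:np.array(v) for k,v in f.items()})
    print(n,f["fovy"],f["cx"],f["cy"],np.round(f["extrinsics"],3).tolist(),[k for k in f])
print(get_clock(),get_orientation())
E
```

```text
pics
scene 56.13128013035799 259.2937031413199 189.96741043628 [[-0.434, -0.761, 0.482, 1.064], [0.901, -0.367, 0.231, 0.211], [0.001, 0.535, 0.845, 0.908], [0.0, 0.0, 0.0, 1.0]] ['color', 'fovy', 'cx', 'cy', 'extrinsics']
side 55.396049185433135 257.6869648465455 188.66028568769931 [[-0.961, 0.153, -0.23, 0.451], [-0.276, -0.559, 0.782, 0.581], [-0.009, 0.815, 0.58, 0.529], [0.0, 0.0, 0.0, 1.0]] ['color', 'fovy', 'cx', 'cy', 'extrinsics']
0.1 [-8.34270650e-04  9.91314244e-01  1.31511874e-01 -9.39420083e-06]
```

View pics/scene0.png

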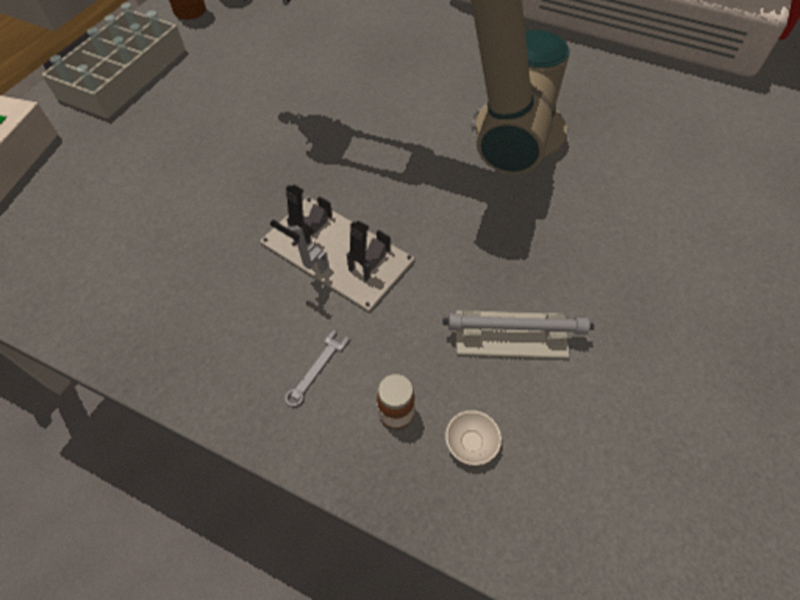

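View pics/side0.png

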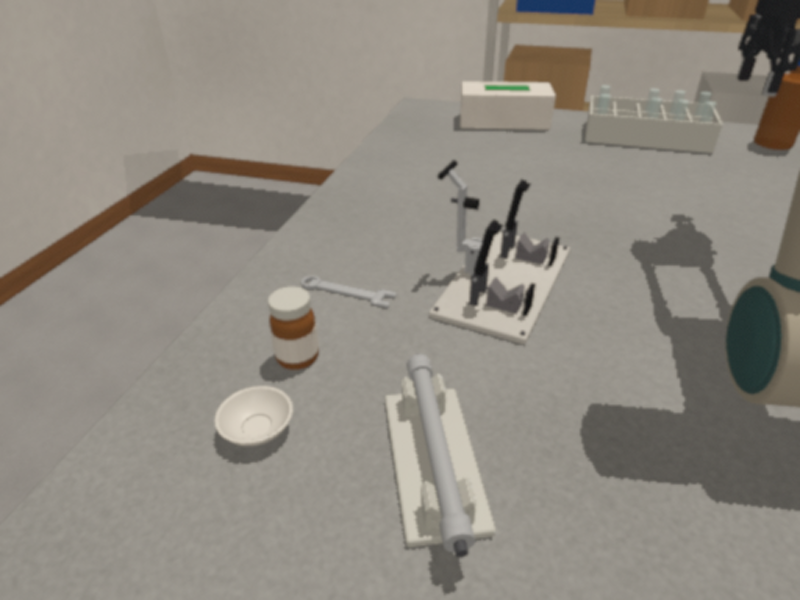

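The scene view shows the holder's plate with corners near (308,198), (413,259), (370,308) and (263,240). The column in its rest runs from (453,321) to (585,325). The jar is at (396,400), the dish at (473,438) and the spanner at (318,370). The side view agrees: both covers and the clamp are open.

```bash
cat > h.py <<'E'
import numpy as np, cv2
def cast(f,uv,z,fish=False):
    """pixels (native) -> world points on plane z"""
    uv=np.atleast_2d(np.asarray(uv,float)); H=384
    fl=H/2/np.tan(np.radians(float(f["fovy"]))/2)
    d=(uv-[float(f["cx"]),float(f["cy"])])/fl
    if fish:
        r=np.linalg.norm(d,axis=1)[:,None]+1e-12
        v=np.hstack([d/r*np.sin(r),np.cos(r)])
    else: v=np.hstack([d,np.ones((len(d),1))])
    v=v*[1,-1,-1]; E=np.asarray(f["extrinsics"])
    w=v@E[:3,:3].T; o=E[:3,3]
    return o+w*((z-o[2])/w[:,2])[:,None]
E
python3 - <<'E'
from h import *
for n,hp,cp in [("scene",[(308,198),(413,259),(370,308),(263,240)],[(463,321),(580,325)]),("side",[(497,232),(570,246),(524,341),(432,315)],[(420,365),(456,528)])]:
    f=np.load(n+"0.npz"); s=.64
    print(n,"\nplate",cast(f,np.array(hp)*s,.012)[:,:2].round(3).tolist(),"col",cast(f,np.array(cp)*s,.045)[:,:2].round(3).tolist())
    hsv=cv2.cvtColor(f["color"],cv2.COLOR_RGB2HSV)
    m=((hsv[...,2]>150)).astype(np.uint8)
    k,lab,st,_=cv2.connectedComponentsWithStats(m)
    for i in range(1,k):
        if st[i,4]>150:
            c=np.argwhere(lab==i)[:,::-1]; w=cast(f,c,.012)[:,:2]
            if np.linalg.norm(w.mean(0))>1.3: continue
            r=cv2.minAreaRect((w*1000).astype(np.float32)); print(st[i],np.round(r[0],1),np.round(r[1],1),round(r[2],2))
f=np.load("scene0.npz")
print("jar,dish,spanner",cast(f,np.array([(396,415),(473,450),(340,340),(295,398)])*.64,0)[:,:2].round(3).tolist())
E
```

```text
scene 
plate [[0.418, -0.328], [0.466, -0.059], [0.603, -0.083], [0.555, -0.352]] col [[0.572, 0.088], [0.49, 0.277]]
[  0  61  24  30 360] [  486.3 -1086.5] [169.8  80.9] 46.78
[ 200  135   65   61 1183] [ 516.1 -174.6] [205.9 146. ] 79.75
[167 146  28  26 267] [ 548.5 -297.7] [115.8  40.3] 80.29
[187 213  33  42 198] [ 746.8 -118. ] [ 33.1 130.2] 79.99
[293 219  71   9 411] [566.6 184.3] [ 23.1 195. ] 23.69
[242 240  22  20 333] [727.9  29.3] [53.1 56.5] 72.42
[285 263  36  35 861] [747.7 181.3] [88.4 89.7] 25.74
side 
plate [[0.543, -0.354], [0.412, -0.337], [0.461, -0.054], [0.599, -0.078]] col [[0.58, 0.067], [0.492, 0.274]]
[    0     0   509   384 98897] [ 1394.4 -1727.1] [2381.  4291.7] 45.96
[421 171  38  32 767] [ 231.8 -245.8] [ 69.2 131.6] 5.85
[177 218  18  13 191] [770.  50.] [37. 44.] 24.1
[439 346  22  25 174] [262.8 220.5] [22.  35.9] 33.13
[460 348  34  36 272] [230.9 223. ] [21.5 53. ] 19.13
[ 58 366  25  18 161] [789.  395.1] [28.9 24.6] 17.45
jar,dish,spanner [[0.765, 0.05], [0.764, 0.19], [0.681, -0.105], [0.813, -0.119]]
```

```bash
cat >> h.py <<'E'
def quat(yaw):
    """tool down, tool y along world direction at angle yaw+90deg (mod 180)"""
    from scipy.spatial.transform import Rotation as R
    q=(R.from_euler('z',yaw)*R.from_euler('x',np.pi)).as_quat()
    return [q[3],q[0],q[1],q[2]]
E
python3 - <<'E'
from bench import *
from h import *
def snap(n):
    f=grab_frame("wrist"); np.savez(n+".npz",**{k:np.array(v) for k,v in f.items()})
    cv2.imwrite(f"pics/{n}.png",cv2.resize(f["color"][:,:,::-1],(800,600),interpolation=cv2.INTER_CUBIC))
    print(n,f["fovy"],f["cx"],f["cy"],np.round(f["extrinsics"],3).tolist(),get_clock(),get_tcp_pos())
q=get_orientation(); print(quat(0))
for yaw in (-.18+np.pi/2,-.18-np.pi/2): print(yaw,solve_ik([.49,-.2,.33],quat(yaw)),solve_ik([.53,.18,.33],quat(yaw+.58)))
movep([.45,-.2,.36],quat(-.18-np.pi/2)); snap("w_hold")
movep([.50,.18,.33],quat(.41-np.pi/2)); snap("w_col")
E
```

```text
[np.float64(6.123233995736766e-17), np.float64(1.0), np.float64(0.0), np.float64(0.0)]
1.3907963267948966 [-0.5190328   0.16959922  1.44065735  0.          1.53133609 -0.3390328 ] [ 0.20309243  0.21768103  1.37866868  0.          1.54524294 -0.19690757]
-1.7507963267948965 None NoneTraceback (most recent call last):
  File "<stdin>", line 9, in <module>
bench.IKError: the arm cannot take that pose within its joint ranges
```

```bash
python3 - <<'E'
from bench import *
from h import *
def snap(n):
    f=grab_frame("wrist"); np.savez(n+".npz",**{k:np.array(v) for k,v in f.items()})
    cv2.imwrite(f"pics/{n}.png",cv2.resize(f["color"][:,:,::-1],(800,600),interpolation=cv2.INTER_CUBIC))
    print(n,f["fovy"],f["cx"],f["cy"],np.round(f["extrinsics"],3).tolist(),get_clock(),get_tcp_pos())
movep([.45,-.2,.36],quat(-.18+np.pi/2)); snap("w_hold")
movep([.50,.18,.33],quat(.41+np.pi/2)); snap("w_col")
E
```

```text
w_hold 65.70646984690485 251.93485224005303 194.2002528623602 [[0.983, 0.172, 0.057, 0.464], [-0.181, 0.932, 0.313, -0.12], [0.0, -0.318, 0.948, 0.489], [0.0, 0.0, 0.0, 1.0]] 1.9 [ 0.44969767 -0.20090217  0.35955792]
w_col 65.70646984690485 251.93485224005303 194.2002528623602 [[0.918, -0.376, -0.127, 0.467], [0.397, 0.87, 0.293, 0.254], [0.0, -0.319, 0.948, 0.459], [0.0, 0.0, 0.0, 1.0]] 3.3833 [0.50041438 0.17879753 0.33009323]
```

View pics/w_hold.png

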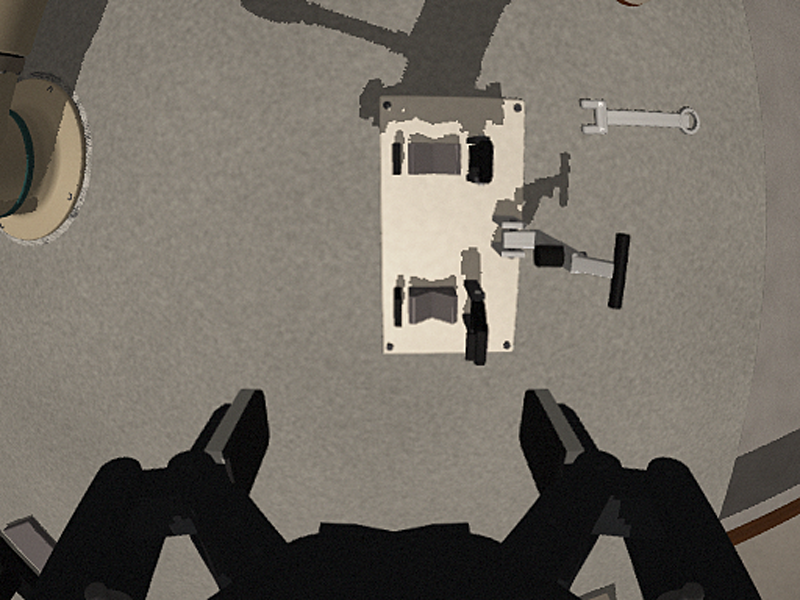

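View pics/w_col.png

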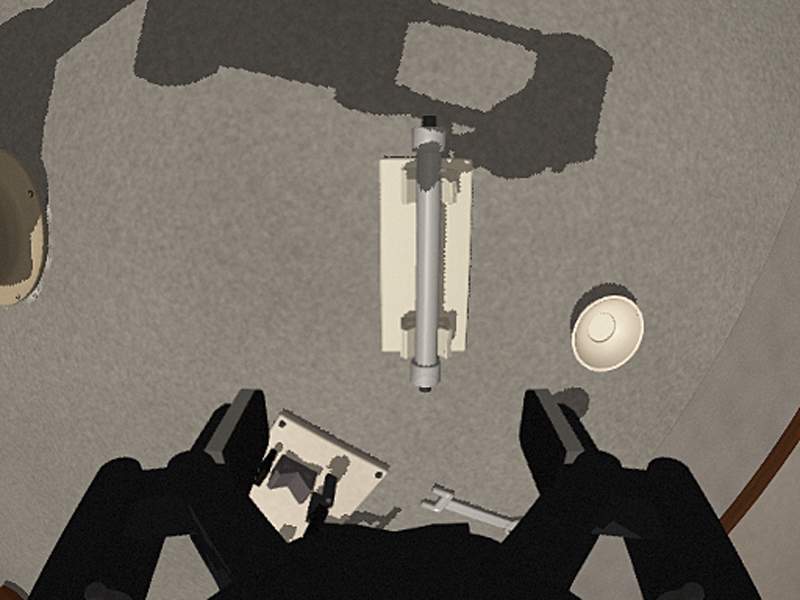

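The wrist view over the holder shows plate corners at (380,97), (524,97), (513,353) and (384,353). The clamp bar is at (619,270). Over the column, the nipple tips are at (430,116) and (425,391), and the fittings span rows 127-152 and 362-386.

```bash
python3 - <<'E'
from h import *
from scipy.optimize import least_squares
A=np.load("w_hold.npz");B=np.load("w_col.npz");s=.64
C=lambda f,p,z:cast(f,np.array(p)*s,z,True)[:,:2]
def fit(pts,model):
    def T(p): c,n=np.cos(p[2]),np.sin(p[2]); return model@np.array([[c,n],[-n,c]])+p[:2]
    r=least_squares(lambda p:(T(p)-pts).ravel(),[*pts.mean(0),0]); return r.x.round(4),(r.fun.reshape(-1,2)*1000).round(1).tolist()
m=np.array([[-.053,.14],[.097,.14],[.097,-.14],[-.053,-.14]])
P=C(A,[(380,97),(524,97),(513,353),(384,353)],.012)
print("holder wrist",fit(P,m))
S=cast(np.load("scene0.npz"),np.array([(263,240),(308,198),(413,259),(370,308)])*s,.012)[:,:2]
print("scene",fit(S[[2,3,0,1]],m))
mr=np.array([[-.045,.1],[.045,.1],[.045,-.1],[-.045,-.1]])
print("rest",fit(C(B,[(379,158),(472,158),(467,352),(382,351)],.012),mr))
for nm,a,b,z in [("nipple",(430,116),(425,391),.045),("outer@top",(429.5,127),(425,387),.055),("axis tube",(429.5,190),(426,350),.045)]:
    w=C(B,[a,b],z); d=w[0]-w[1]; print(nm,w.round(4).tolist(),w.mean(0).round(4),"len",np.linalg.norm(d).round(4),"yaw",np.arctan2(-d[0],d[1]).round(4))
print("clamp bar",C(A,[(619,270)],.182), "dish",C(B,[(608,330)],.02))
E
```

```text
holder wrist (array([ 0.4888, -0.2063, -0.1696]), [[-1.0, 1.9], [0.9, -2.2], [1.0, 1.6], [-0.9, -1.3]])
scene (array([ 0.4888, -0.2018, -0.1758]), [[-5.0, 4.7], [5.9, 2.4], [5.2, -5.0], [-6.1, -2.1]])
rest (array([0.5382, 0.1707, 0.4177]), [[-0.4, 0.1], [0.8, 0.2], [-0.9, 0.9], [0.5, -1.2]])
nipple [[0.4836, 0.2969], [0.5896, 0.0522]] [0.5366 0.1745] len 0.2667 yaw 0.4088
outer@top [[0.4867, 0.2869], [0.5847, 0.0612]] [0.5357 0.174 ] len 0.246 yaw 0.4099
axis tube [[0.51, 0.2361], [0.5711, 0.0944]] [0.5405 0.1652] len 0.1543 yaw 0.4069
clamp bar [[ 0.61400032 -0.22631328]] dish [[0.75488101 0.18339612]]
```

```bash
cat >> h.py <<'E'
HO=np.array([.4888,-.2055]); HY=-.171
QH=quat(HY+np.pi/2)
def hw(x,y,z):
    c,n=np.cos(HY),np.sin(HY)
    return [HO[0]+c*x-n*y, HO[1]+n*x+c*y, z]
def snap(cam,n,crop=None):
    from bench import grab_frame
    f=grab_frame(cam); np.savez(n+".npz",**{k:np.array(v) for k,v in f.items()})
    im=f["color"][:,:,::-1]
    if crop: im=im[crop[0]:crop[1],crop[2]:crop[3]]
    k=min(800/im.shape[1],600/im.shape[0])
    cv2.imwrite(f"pics/{n}.png",cv2.resize(im,None,fx=k,fy=k,interpolation=cv2.INTER_CUBIC))
E
python3 - <<'E'
from bench import *
from h import *
qc=quat(.409+np.pi/2); c=[.5367,.1742]
movep([*c,.14],qc)
servo_line([*c,.040],v=.12)
set_gripper(0.0,60); print("grip",get_grip_width(),get_finger_force(),get_clock())
servo_line([*c,.22],v=.2); print(get_wrist_force())
movep(hw(0,0,.22),QH); print(get_clock())
snap("wrist","w_held"); snap("side","s_held",(80,240,230,420))
E
```

```text
grip 0.23738052996723535 58.433239459991455 5.7667
[ 0.50414551  0.37737028 -3.09985643]
8.2417
```

View pics/w_held.png

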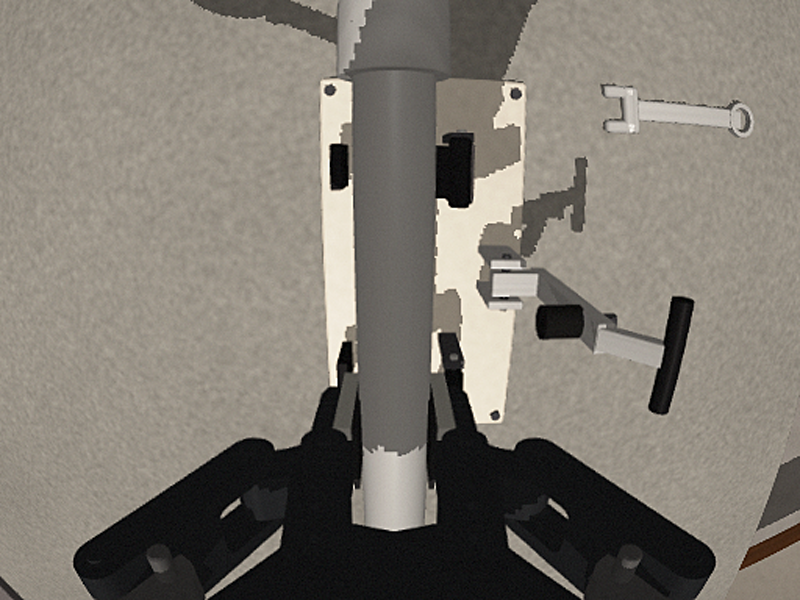

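The wrist view shows the column held level along the seat, with the fittings beyond the plate ends. The clamp foot at (560,320) and the arm are well to the right of the fingers, so I can lower it.

```bash
python3 - <<'E'
from bench import *
from h import *
servo_line(hw(0,0,.075),v=.15,f_stop=15)
print(servo_line(hw(0,0,.038),v=.04,f_stop=10),get_tcp_pos(),get_wrist_force())
set_gripper(.5); print(get_grip_width())
print(servo_line(hw(0,0,.24),v=.2,f_stop=15),get_clock())
movep(hw(0,-.11,.33),QH)
snap("wrist","w_placed"); snap("scene","s_placed",(90,220,150,290))
E
```

```text
True [ 0.48804982 -0.20524698  0.04037529] [-1.0370616  -0.37121826  4.81807084]
0.4988157353127981
False 11.7667
```

View pics/w_placed.png

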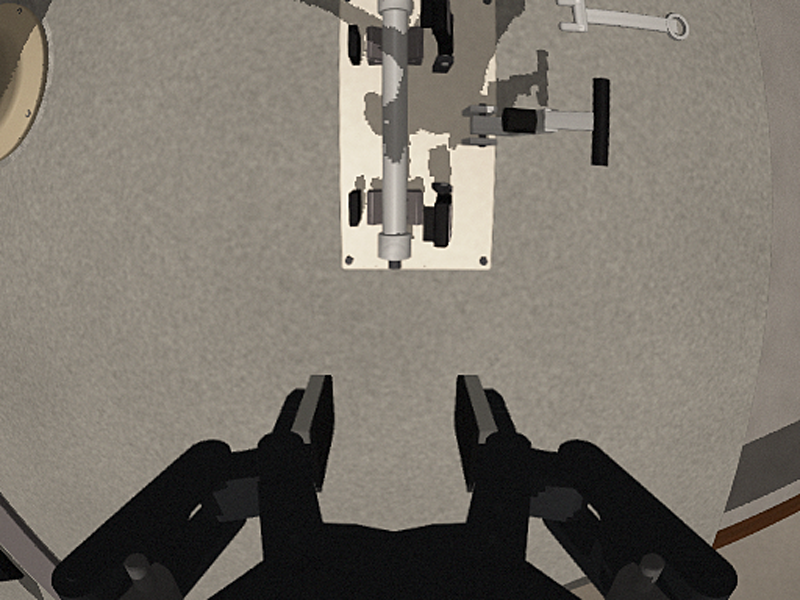

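The column lies in both saddles: the lower fitting (rows 235-258) clears the saddle (190-224) by about 10 mm. The clamp bar is at (600,121), with ends at rows 79 and 165. I'll check these against the model.

```bash
python3 - <<'E'
from h import *
f=np.load("w_placed.npz");s=.64
def loc(p,z):
    w=cast(f,np.array(p)*s,z,True)[:,:2]-HO; c,n=np.cos(HY),np.sin(HY)
    return (w@np.array([[c,-n],[n,c]])).round(4).tolist()
print("nipple",loc([(395,268)],.045),"axis",loc([(396,225),(397,100)],.045),"corners",loc([(341,269),(492,269)],.012))
for z in (.175,.182): print("bar",z,loc([(600,79),(600,165),(600,121)],z))
print("cover tips/hinge",loc([(441,185),(443,60)],.145),"saddle",loc([(369,190),(369,224)],.049), "fit inner",loc([(395,235),(397,12)],.05))
E
```

```text
nipple [[-0.0003, -0.1308]] axis [[0.0007, -0.091], [0.0016, 0.0208]] corners [[-0.0538, -0.1399], [0.0971, -0.1396]]
bar 0.175 [[0.1295, 0.0278], [0.1309, -0.0285], [0.1298, 0.0001]]
bar 0.182 [[0.1263, 0.0264], [0.1276, -0.0285], [0.1265, -0.0006]]
cover tips/hinge [[0.0305, -0.0482], [0.0314, 0.0372]] saddle [[-0.023, -0.0591], [-0.0233, -0.0894]] fit inner [[-0.0002, -0.0993], [0.0017, 0.1013]]
```

```bash
cat >> h.py <<'E'
YB=-.0205
def bar(th,dz=-.005):
    p=2.751-th
    return hw(.075+.134*np.cos(p),YB,.055+.134*np.sin(p)+dz)
E
python3 - <<'E'
from bench import *
from h import *
b=bar(1.59); movep([b[0],b[1],.26],QH)
print(servo_line(b,v=.12,f_stop=12),get_wrist_force())
set_gripper(0,20); print("grip",get_grip_width())
for th in np.linspace(1.45,.04,10):
    servo_line(bar(th),v=.12); 
    w=get_wrist_force(); print(round(th,2),np.round(w,1))
    if np.linalg.norm(w)>45: break
print(get_clock(),get_grip_width())
E
```

```text
False [-0.79024969 -0.5409218   0.65806082]
grip 0.11763625997170725
1.45 [ 3.9 -0.1  5.3]
1.29 [4.2 0.7 6.9]
1.14 [3.5 1.  6.9]
0.98 [1.6 0.7 6.3]
0.82 [-0.3 -0.1  7.1]
0.67 [-2.5  0.2  6.7]
0.51 [-4.   0.1  5.3]
0.35 [-5.7 -0.2  3.6]
0.2 [-6.2 -0.5 -0.6]
0.04 [-6.1 -0.2 -2. ]
17.7083 0.11516053619584828
```

```bash
cat >> h.py <<'E'
def cover(y,r=.065,a=.0145):
    from bench import movep,servo_line,get_wrist_force
    def p(th): # TCP with the fingers' lower -x edge on the upper face at radius r
        return hw(.042-r*np.cos(th)+.0075*np.sin(th)+a, y, .060+r*np.sin(th)+.0075*np.cos(th)+.014)
    s=hw(.085,y,p(1.4)[2])
    movep([s[0],s[1],.26],QH); servo_line(s,v=.2,f_stop=15)
    for th in [1.4,1.2,1.0,.8,.6,.4,.2,.05]:
        servo_line(p(th),v=.12); print(th,np.round(get_wrist_force(),1))
    e=p(0); print("press",servo_line([e[0],e[1],e[2]-.003],v=.03,f_stop=25),np.round(get_wrist_force(),1))
    servo_line([e[0],e[1],.20],v=.2)
E
python3 - <<'E'
from bench import *
from h import *
set_gripper(.3)
b=bar(.04); servo_line([b[0],b[1],.22],v=.2,f_stop=15)
set_gripper(0)
cover(-.075); print(get_clock())
snap("side","s_cov1",(80,260,230,470))
E
```

```text
1.4 [ 0.6 -0.3  0.3]
1.2 [ 1.5 -0.   1.8]
1.0 [ 3.5 -2.8  3.3]
0.8 [ 4.3 -2.3  4.1]
0.6 [ 4.  -3.1  6.7]
0.4 [ 2.8 -3.4  2.9]
0.2 [1.1 0.2 0.8]
0.05 [ 0.4 -0.2  0.1]
press True [-0.3  1.   9.3]
23.7
```

View pics/s_cov1.png

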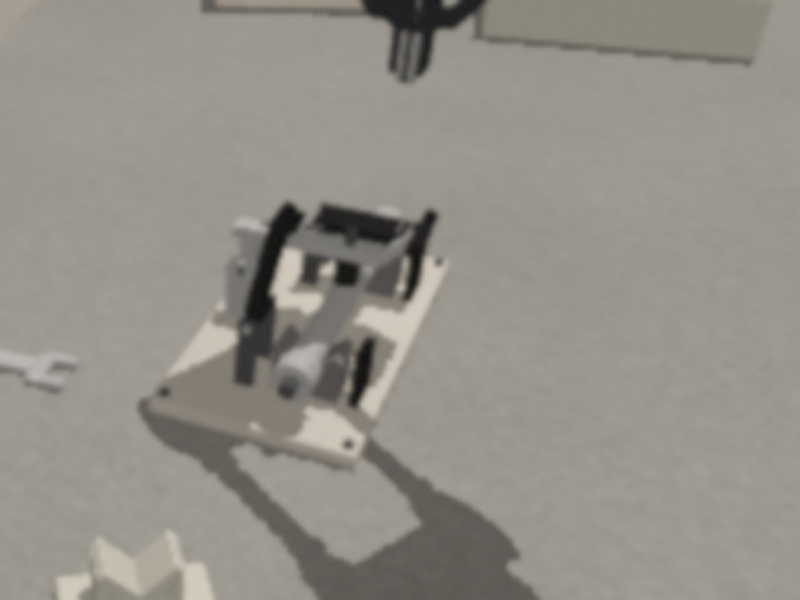

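The far cover is shut, at about (360,215), and the clamp arm is down on the column at (350,250). The near cover is still open. I'll shut it next.

```bash
python3 - <<'E'
from bench import *
from h import *
b=hw(-.009,.075,.24); servo_line([*hw(-.009,-.075,0)[:2],.26],v=.2)
cover(.075); print(get_clock())
movep(hw(-.049,-.12,.30),QH)
snap("wrist","w_cov2")
E
```

```text
1.4 [ 0.2 -0.3  0.2]
1.2 [ 0.9 -0.2  0.8]
1.0 [ 3.1 -2.5  3.9]
0.8 [ 4.2 -2.8  3.9]
0.6 [ 5.2 -2.8  5.4]
0.4 [ 2.8 -1.2  2.4]
0.2 [ 0.2 -0.1  0.5]
0.05 [-0.3 -0.4 -0.4]
press True [-2.1  0.5  8.6]
28.9083
```

View pics/w_cov2.png

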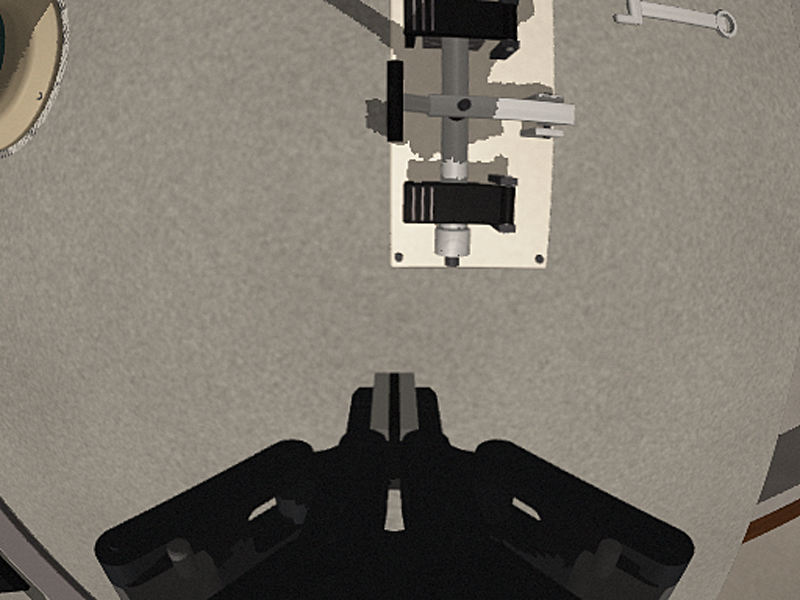

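Both covers are shut flat, at rows 0-40 and 180-225. The clamp bar is down at (395,100) and the column is central. Next I swing the clamp open.

```bash
python3 - <<'E'
from bench import *
from h import *
set_gripper(.35)
b=bar(.02); movep([b[0],b[1],.19],QH)
print(servo_line(b,v=.12,f_stop=12))
set_gripper(0,20); print("grip",get_grip_width())
for th in np.linspace(.15,1.53,10):
    servo_line(bar(th),v=.12); w=get_wrist_force(); print(round(th,2),np.round(w,1))
    if np.linalg.norm(w)>45: break
set_gripper(.35)
b=bar(1.53); servo_line([b[0],b[1],.28],v=.2,f_stop=15)
movep(hw(0,-.13,.36),QH); dwell(.3)
print(get_clock(),get_wrist_force())
snap("wrist","w_end")
E
```

```text
False
grip 0.12379227873537428
0.15 [-6.3 -2.6 -0.7]
0.3 [-8.3 -2.3  2.4]
0.46 [-11.2  -1.1   9.9]
0.61 [-8.3  0.2 14.1]
0.76 [-2.5  0.4 11.4]
0.92 [0.8 0.1 8.4]
1.07 [ 2.8 -1.2  5.9]
1.22 [ 2.4 -2.4  3.7]
1.38 [ 2.6 -2.4  3.4]
1.53 [ 1.7 -3.3  1.1]
37.325 [-0.7742225   0.0913436  -0.46935419]
```

View pics/w_end.png

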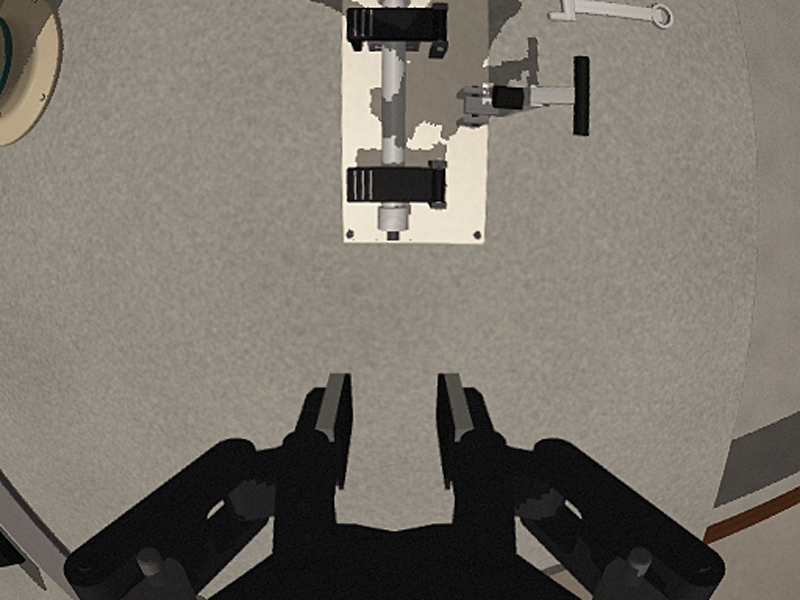

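The clamp is upright with its bar at (582,95), both covers are shut, the column is seated, and nothing touches the robot.

```bash
python3 -c "
from bench import *
print(close_job())"
```

```text
the job is handed in; nothing more can be done
None
```

The job is handed in at about 37 s on the robot's clock: the last picture shows the column seated under both shut covers and the clamp arm back upright; the bystanders were left alone, and no verdict was returned.

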